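# Test the larger hand-press chopper at a second-hand appliance shop

## Robot

A 7-joint arm with a two-finger parallel gripper is mounted at the origin on the work surface. World frame = base frame: x ahead of the robot, y to its left, z up, the work surface at z = 0. Lengths are in m, angles in rad, forces in N, time in s.
With the tool pointing down it reaches from about 0.425 to 0.925 m from the base axis. Payload 6.8 kg.
Tool frame: the origin (TCP) lies at the very end of the fingers, on their centre line; the grasp point (between the pads) lies 19 mm behind it; z points along the fingers, y is the line along which they close (so a half turn about z gives the same grasp; the last joint's range is limited). The gripper opens to 88 mm and grips with 3 to 60 N. Pads are 20 mm wide; open, the fingers measure 115 mm over their backs; the gripper's body (75 mm by 178 mm) begins 61 mm behind the grasp point.
Start: joints at [-1.21, 0.477, 0.022, 1.555, -0.011, 1.109, -0.083], TCP at [0.305, 0.602, 0.223] pointing down, gripper open.
Joint ranges: [-2.96, 2.96], [-0.34, 2.1], [-1.41, 1.46], [0.24, 2.44], [-1.37, 4.51], [0.17, 1.92], [-2.96, 2.96]. Speed limits (rad/s): [2.39, 2.39, 3.14, 3.14, 3.14, 3.14, 3.14].

## Interface

Orientations are given as a 3x3 rotation matrix whose columns are the frame's x, y, z axes.
In Python, from plant import manip gives the robot as it stands.
- The arm moves only by the tool step_arm, never from a script. Its argument "targets" is a list of rows, each a list of 5 numbers: the shift along the tool's x, y, z in m, then the turn about the tool's z in rad, then the opening, from 0 (shut) to 1 (fully open). A call has 1 to 12 rows; each row is the pose to reach, as a shift and turn from the pose commanded when the call began, along the tool's axes at that moment; what a row does not reach only later rows make up. A row lasts 1/10 s, in which the tool goes at most 50 mm and 8.59 degrees, less where a joint would pass 70% of its speed; a pose out of reach is approached as far as the arm can. A call with a gripper value outside its range is refused whole. The fingers move at their own pace and stop on an object; "grip_force" is the grip in N (left out, the last holds). Time passes only in rows, so rows that repeat a pose let the fingers close. It gives the time, the measured TCP pose, the force, the opening and the grip force at its end, in the units of the state.
- manip.get_obs(): the state, without advancing time (a new reading comes with each control period).
- manip.read_camera(name): name is "scene" or "top"; returns the picture (480x640x3 uint8, red, green, blue); there is no depth.
- manip.camera_model(name): a dict with "K" (3x3 intrinsics, pixels), "rvec" (rotation vector, rad) and "tvec" (3), from world to camera coordinates, as OpenCV has them. Camera axes: x right, y down, z forward; pixel columns grow to the right and rows downward; lengths in m; the calibration is good to about 2 mm. A picture is of the moment at which its call begins. camera_model takes no time and is no camera call.
- manip.job_done(): hands the job in; it is judged then, once.
The state is a dict: "t": time; "q": joint angles; "qvel": joint speeds; "joint_efforts": joint torques, N m; "eef_pos": TCP position; "ee_rot": TCP orientation; "wrist_force": force on the tool from outside, world axes, zero at the start; "torque": the same for the moment, N m; "gripper_width": opening from 0.0 (shut) to 1.0 (fully open); "grasp_force": force on a finger pad.
Only numpy, scipy, OpenCV 4.12 (cv2) and the standard library are available. Lean on these libraries where they do the work, as an engineer would, in place of code of your own. Each camera call takes 0.05 s, during which the arm holds its last target. There are 200 camera calls.

## Task

Two used hand-press food choppers of the same make stand on the checking counter, a larger and a smaller one. Test the larger one: press its top knob straight down all the way to the stop, keep it down for about a second, then let it spring fully back up. Do not press or shove the smaller chopper, and leave the larger one standing about where it was.

Things in the scene. Friction and masses are not known exactly. Their poses are not given: they have to be found in the camera images.
- big_knob (a point): Top centre of the push knob of the larger chopper; moves with the knob, z up. Chopper: loose, upright, round, 220 mm tall, 0.65 kg; white foot 100 mm across, pale clear bowl, white lid 96 mm across ending in a collar at 145 mm height, then a white mushroom knob 62 mm across (flat over the middle 44 mm) on a 16 mm steel shaft. It stands at one of three places, left, middle or right.
- big_plunger (a joint): How far the larger chopper's knob is pressed, in m: 0 up (knob top 220 mm above the counter), 0.030 at the hard stop (190 mm). A spring returns it to 0; it takes about 3 N to start it moving and 9 N to hold it at the stop.
- small: The smaller chopper, a bystander of the same shape and materials, 150 mm tall, foot 68 mm across, 0.29 kg, loose. (The third place has a low steel counter bell, 60 mm tall.) Origin at the centre of its underside, z up.
- small_plunger (a joint): How far the smaller chopper's knob is pressed down, in m: 0 when up, 0.020 at its stop. It is to be left alone.
There are look-alikes about, which are no part of the job. What is shaped like the part that bears big_knob but blue or red is not meant.

How it is judged:
On the way, in this order (a step that is already met when the one before it is completed fails the run):
1. the larger chopper's knob is pressed to within 4 mm of its stop and kept there for 0.5 s (value of joint big_plunger above 0.026 m), for 0.5 s.
2. the knob has sprung back up to within 4 mm of the top (value of joint big_plunger below 0.004 m), for 0.2 s.
At the end, for the whole second after the job is handed in: The larger chopper's knob is up again (within 4 mm), the chopper stands upright (within 0.1 rad) with its knob within 40 mm of where it started, and the smaller chopper stands upright, its knob up, within 30 mm of where it started (value of joint each of big_plunger, small_plunger below 0.004 m and angle between each of big_knob, small's own z axis and vertical below 0.1 rad and distance of big_knob from where it was at the start of the episode below 0.04 m and distance of small from where it was at the start of the episode below 0.03 m); the robot touches nothing.
It fails at once if the smaller chopper's knob is pressed by more than 8 mm (value of joint small_plunger above 0.008 m).
It fails at once if the smaller chopper is shoved by more than 30 mm (distance of small from where it was at the start of the episode above 0.03 m).
It fails at once if the larger chopper is tipped by more than 0.35 rad (angle between big_knob's own z axis and vertical above 0.35 rad).
It also fails if it takes over 29 s, if anything falls off the work surface, if the arm or the gripper's body presses on something with over 40 N, if the wrist force passes 120 N, or if a joint passes its speed limit or range.

## Working session

There is one attempt and no reset: what is moved stays moved. The work goes in short steps, Python scripts to look and compute and a tool call to move; the robot and the scene stay as the last step left them, time stands still between calls to the robot, and variables do not carry over. Pictures are saved under pics/ and viewed, at most 10 in all, crops included, and the job is handed in when it is done.

Besides the shell and the picture viewer there is one more tool, called after "Emit:" as name(argument=value, ...) on one line, values as JSON. step_arm: Moves the arm, as the interface text tells. Its arguments: {"type":"object","properties":{"targets":{"type":"array","items":{"type":"array","items":{"type":"number"}}},"grip_force":{"type":"number"}},"required":["targets"]}

```bash
mkdir -p pics; python3 - <<'E'
from plant import manip
import cv2,numpy as np
for n in("scene","top"):
    cv2.imwrite(f"pics/{n}0.png",manip.read_camera(n)[:,:,::-1])
    m=manip.camera_model(n);R=cv2.Rodrigues(np.array(m["rvec"],float))[0]
    print(n,np.round(m["K"],1).tolist(),"cam at",-R.T@np.array(m["tvec"]).ravel())
o=manip.get_obs();print(o["t"],o["eef_pos"],np.round(o["ee_rot"],3).tolist(),o["gripper_width"])
E
```

```text
scene [[535.0, 0.0, 321.0], [0.0, 535.0, 239.7], [0.0, 0.0, 1.0]] cam at [1.03175795 0.70784739 0.72695735]
top [[573.8, 0.0, 321.2], [0.0, 573.8, 239.6], [0.0, 0.0, 1.0]] cam at [ 0.39584046 -0.09995004  1.38925921]
0.1 [0.30472738 0.60169405 0.22179269] [[-0.892, 0.452, -0.001], [0.452, 0.892, -0.002], [-0.0, -0.002, -1.0]] 1.000761688525571
```

View pics/scene0.png

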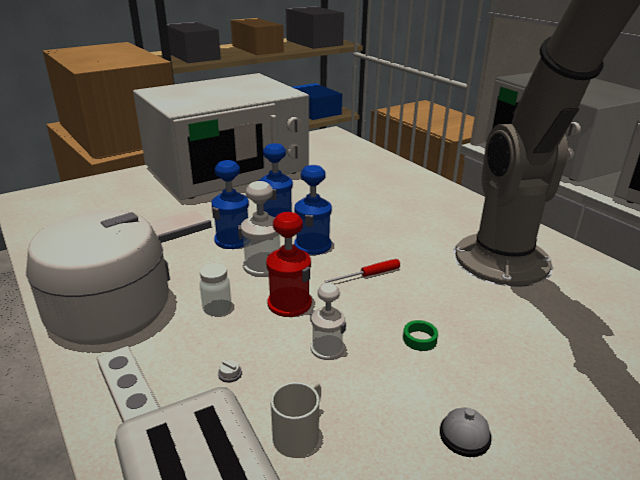

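View pics/top0.png

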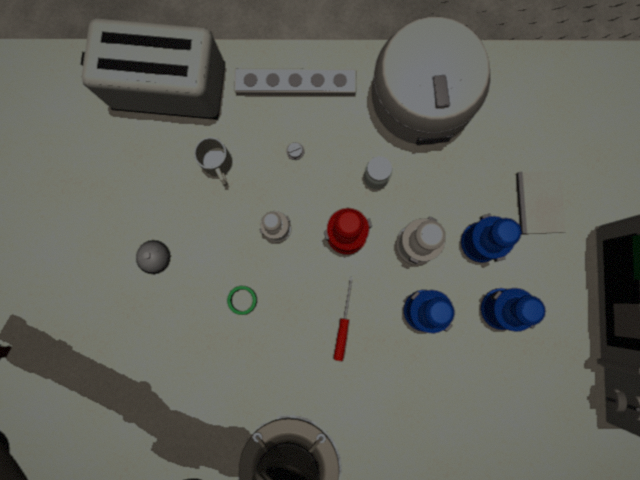

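Candidates for the big chopper: 
- White at scene (259,190) / top (430,235).
- White at scene (328,292) / top (271,221), which is visibly smaller, so it's the bystander.
- Red at top (348,225), and blue at top (505,232), (435,312) and (528,310), which are look-alikes.

The white one at top (430,235) fits. I'll confirm it with a crop and measure it.

```bash
cat > h.py <<'E'
from plant import manip
import cv2,numpy as np
def cam(n):
    m=manip.camera_model(n);return np.array(m["K"],float),np.array(m["rvec"],float),np.array(m["tvec"],float).ravel()
def onz(n,uv,z):
    K,r,t=cam(n);R=cv2.Rodrigues(r)[0];c=-R.T@t;d=R.T@np.linalg.solve(K,[*uv,1]);return c+d*(z-c[2])/d[2]
def proj(n,P):
    K,r,t=cam(n);return cv2.projectPoints(np.array(P,float).reshape(-1,1,3),r,t,K,None)[0].reshape(-1,2)
E
python3 - <<'E'
from h import *
a=np.linspace(0,6.283,60)
p=onz("top",(430,235),.21);print(p,onz("top",(271,221),.14))
T=cv2.imread("pics/top0.png");S=cv2.imread("pics/scene0.png")
cs=[]
for n,I,c in(("top",T,(425,238)),("scene",S,(262,220))):
    k=5;w,h=80,110
    x0,y0=c[0]-w//2,c[1]-h//2
    C=cv2.resize(I[y0:y0+h,x0:x0+w],None,fx=k,fy=k,interpolation=cv2.INTER_CUBIC)
    ring=np.c_[p[0]+.031*np.cos(a),p[1]+.031*np.sin(a),0*a+.208]
    foot=np.c_[p[0]+.05*np.cos(a),p[1]+.05*np.sin(a),0*a]
    for r,col in((ring,(0,0,255)),(foot,(0,160,0))):
        q=((proj(n,r)-[x0,y0]+.5)*k).astype(int);cv2.polylines(C,[q],True,col,1)
    cs.append(C)
cv2.imwrite("pics/crop1.png",np.hstack(cs))
E
```

```text
[ 0.53039415 -0.29672094  0.21      ] [0.5657709  0.04000931 0.14      ]
```

View pics/crop1.png

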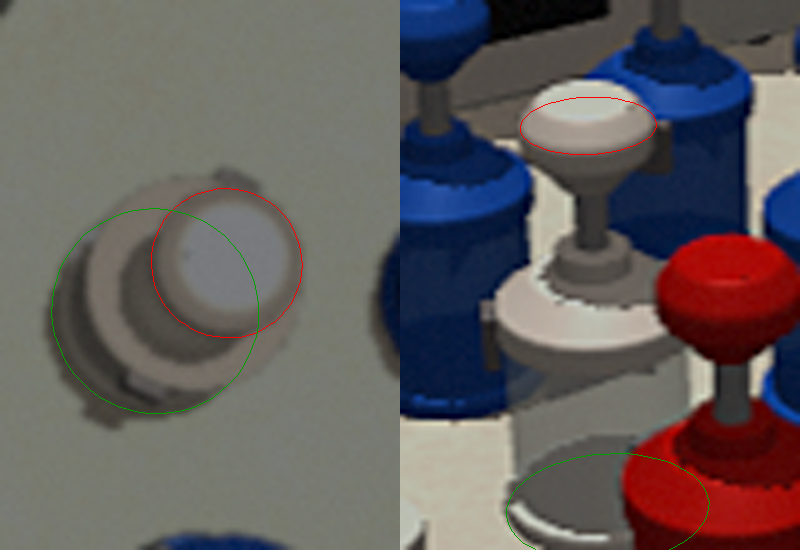

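The crop confirms the white 220 mm chopper. The predicted 62 mm knob ring at z≈0.21 fits both views, with the flat top centred at top-crop (233,258), about pixel (431,234). Next I'll work out the moves in tool axes.

```bash
python3 - <<'E'
from h import *
o=manip.get_obs();R=np.array(o["ee_rot"]);e=np.array(o["eef_pos"])
P=onz("top",(431.1,234.2),.22);print(P)
for Q in([P[0],P[1],.30],[.56,.45,.30],[.62,.15,.30],[.62,-.1,.30]):print(Q,np.round(R.T@(np.array(Q)-e),3))
E
```

```text
[ 0.53092112 -0.29730161  0.22      ]
[np.float64(0.5309211151667805), np.float64(-0.2973016130977274), 0.3] [-0.608 -0.7   -0.077]
[0.56, 0.45, 0.3] [-0.296 -0.02  -0.078]
[0.62, 0.15, 0.3] [-0.485 -0.261 -0.078]
[0.62, -0.1, 0.3] [-0.598 -0.484 -0.077]
```

Emit:
step_arm(targets=[[0,0,-0.04,0,0],[0,0,-0.078,0,0],[-0.05,0,-0.078,0,0],[-0.1,-0.005,-0.078,0,0],[-0.15,-0.01,-0.078,0,0],[-0.2,-0.015,-0.078,0,0],[-0.25,-0.02,-0.078,0,0],[-0.296,-0.02,-0.078,0,0],[-0.33,-0.055,-0.078,0,0],[-0.365,-0.09,-0.078,0,0],[-0.4,-0.125,-0.078,0,0],[-0.43,-0.165,-0.078,0,0]], grip_force=20)

```text
t: 1.3
eef_pos: [0.6146, 0.2585, 0.2999]
ee_rot: [[-0.892, 0.452, -0.001], [0.452, 0.892, -0.001], [0.0, -0.001, -1.0]]
wrist_force: [0.7, -0.7, -0.4]
gripper_width: 0.001
grasp_force: 0.0
```

Emit:
step_arm(targets=[[-0.025,-0.04,0,0,0],[-0.055,-0.08,0,0,0],[-0.08,-0.12,0,0,0],[-0.1,-0.165,0,0,0],[-0.115,-0.21,0,0,0],[-0.13,-0.255,0,0,0],[-0.14,-0.3,0,0,0],[-0.15,-0.345,0,0,0],[-0.16,-0.39,0,0,0],[-0.165,-0.435,0,0,0],[-0.17,-0.48,0,0,0],[-0.175,-0.52,0,0,0]])

```text
t: 2.5
eef_pos: [0.5337, -0.2844, 0.3004]
ee_rot: [[-0.892, 0.453, -0.001], [0.453, 0.892, -0.0], [0.001, -0.0, -1.0]]
wrist_force: [0.2, 0.1, -0.1]
gripper_width: 0.006
grasp_force: 0.0
```

Emit:
step_arm(targets=[[-0.003,-0.015,0,0,0],[-0.003,-0.015,0.02,0,0],[-0.003,-0.015,0.02,0,0],[-0.003,-0.015,0.02,0,0]])

```text
t: 2.9
eef_pos: [0.5314, -0.2956, 0.2802]
ee_rot: [[-0.893, 0.45, -0.001], [0.45, 0.893, 0.001], [0.002, 0.0, -1.0]]
wrist_force: [-0.8, 0.3, 0.3]
gripper_width: 0.004
grasp_force: 0.0
```

```bash
python3 - <<'E'
from h import *
P=np.array([.5309,-.2973,.22])
o=manip.get_obs();e=np.array(o["eef_pos"]);print(o["t"],e,np.array(o["ee_rot"]).T@(P-e),o["wrist_force"],np.round(o["q"],2))
A=manip.read_camera("top")[:,:,::-1];B=manip.read_camera("scene")[:,:,::-1]
f=lambda I,c:cv2.resize(I[c[1]-60:c[1]+60,c[0]-40:c[0]+40],None,fx=5,fy=5,interpolation=cv2.INTER_CUBIC)
cv2.imwrite("pics/crop2.png",np.hstack([f(A,(425,238)),f(B,(262,200))]))
E
```

```text
2.9 [ 0.53143842 -0.29560713  0.28023404] [-0.00037976 -0.00178027  0.06023273] [-0.77916501  0.30291099  0.34854283] [ 0.12  0.33  0.37  1.67 -0.13  1.16  1.63]
```

View pics/crop2.png

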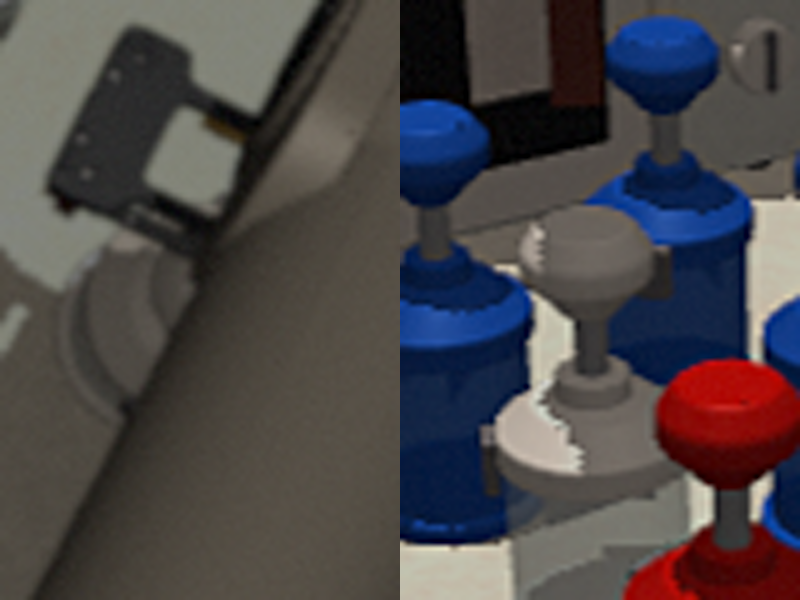

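The chopper hasn't moved (scene-crop knob at (588,240)) and the closed fingers are centred over it to within 2 mm. Now pressing, in gentle steps.

Emit:
step_arm(targets=[[0,-0.001,0.025,0,0],[0,-0.001,0.045,0,0],[0,-0.001,0.055,0,0],[0,-0.001,0.06,0,0],[0,-0.001,0.066,0,0],[0,-0.001,0.072,0,0],[0,-0.001,0.078,0,0],[0,-0.001,0.083,0,0],[0,-0.001,0.087,0,0],[0,-0.001,0.089,0,0],[0,-0.001,0.089,0,0]])

```text
t: 4.1
eef_pos: [0.5312, -0.2977, 0.1928]
ee_rot: [[-0.892, 0.452, 0.001], [0.452, 0.892, 0.0], [-0.001, 0.001, -1.0]]
wrist_force: [-2.3, 2.8, 9.2]
gripper_width: 0.006
grasp_force: 4.3
```

Emit:
step_arm(targets=[[0,0,0.002,0,0],[0,0,0.003,0,0],[0,0,0.003,0,0]])

```text
t: 4.4
eef_pos: [0.5315, -0.2979, 0.1906]
ee_rot: [[-0.892, 0.452, 0.002], [0.452, 0.892, -0.0], [-0.002, 0.001, -1.0]]
wrist_force: [-2.4, 2.5, 11.3]
gripper_width: 0.002
grasp_force: 5.5
```

Emit:
step_arm(targets=[[0,0,0.001,0,0],[0,0,0.001,0,0],[0,0,0.001,0,0],[0,0,0.001,0,0],[0,0,0.001,0,0],[0,0,0.001,0,0],[0,0,0.001,0,0],[0,0,0.001,0,0],[0,0,0.001,0,0],[0,0,0.001,0,0],[0,0,0.001,0,0],[0,0,0.001,0,0]])

```text
t: 5.6
eef_pos: [0.5319, -0.2981, 0.1905]
ee_rot: [[-0.892, 0.452, 0.004], [0.452, 0.892, -0.0], [-0.003, 0.001, -1.0]]
wrist_force: [-4.2, 4.5, 16.2]
gripper_width: 0.009
grasp_force: 8.3
```

The knob is at the stop: force rose to 16 N with no further travel, and it has been held for over 1 s. Now I'll release straight up.

Emit:
step_arm(targets=[[0,0,-0.006,0,0],[0,0,-0.014,0,0],[0,0,-0.022,0,0],[0,0,-0.03,0,0],[0,0,-0.038,0,0],[0,0,-0.05,0,0],[0,0,-0.08,0,0],[0,0,-0.11,0,0],[0,0,-0.11,0,0],[0,0,-0.11,0,0],[0,0,-0.11,0,0]])

```text
t: 6.7
eef_pos: [0.5301, -0.2976, 0.2966]
ee_rot: [[-0.892, 0.452, -0.002], [0.452, 0.892, 0.001], [0.002, -0.0, -1.0]]
wrist_force: [-0.5, 0.0, -0.3]
gripper_width: 0.012
grasp_force: 0.0
```

```bash
python3 - <<'E'
from h import *
o=manip.get_obs();print(o["t"],o["eef_pos"],o["wrist_force"])
B=manip.read_camera("scene")[:,:,::-1]
cv2.imwrite("pics/crop3.png",cv2.resize(B[100:380,160:400],None,fx=2,fy=2,interpolation=cv2.INTER_CUBIC))
E
```

```text
6.7 [ 0.5301112  -0.29761236  0.29663191] [-0.46679354  0.02309266 -0.28225728]
```

View pics/crop3.png

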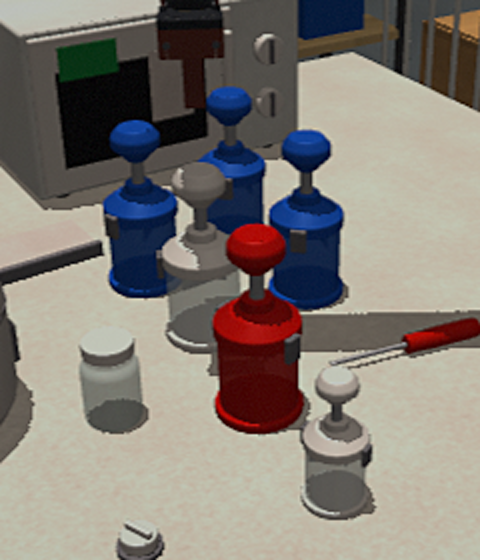

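The crop shows the big white chopper upright in its place with its knob back up (crop (199,185), i.e. scene (259,192)). The small one is untouched and the gripper is clear above.

```bash
python3 -c "
from plant import manip
print(manip.job_done())"
```

```text
the job is handed in; nothing more can be done
None
```

I pressed the larger white chopper to its stop, held it there for over a second and let it spring back up; it stands where it was, the smaller one was not touched, and the job is handed in (no verdict was returned).

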